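Open the pump module of the chromatography bench

ROBOT

A 6-joint arm with a two-finger parallel gripper is mounted at the origin on the work surface. World frame = base frame: x ahead of the robot, y to its left, z up, the work surface at z = 0. Lengths are in mm, angles in rad, forces in N, time in s.
With the tool pointing down it reaches from about 275 to 1000 mm from the base axis. Payload 8.4 kg.
Tool frame: the origin (TCP) lies where the fingers leave the gripper's body, on its centre line; the fingertips stand 73 mm ahead of it and the grasp point (between the pads) lies 54 mm ahead of it; x points along the fingers, y is the direction in which the jaws open and shut, and the axes are right-handed (so a half turn about x gives the same grasp; the last joint's range is limited). The gripper opens to 85 mm and grips with 20 to 120 N. Pads are 22 mm wide; open, the fingers measure 114 mm over their backs; the gripper's body (76 mm by 85 mm) begins 54 mm behind the grasp point. The pads swing forward as they close: fully open they stand 13 mm farther back than shut.
Start: joints at [-0.002, 0.353, 1.633, -0, 1.155, -0.002], TCP at [625.003, -0, 303.881] pointing down, gripper open.
Joint ranges: [-2.63, 2.63], [-0.92, 2.1], [0.06, 2.66], [-1.3, 4.44], [0, 2.69], [-3.02, 3.02]. Speed limits (rad/s): [2.22, 2.22, 2.79, 3.14, 3.14, 3.14].

INTERFACE

Orientations are given as [roll, pitch, yaw] about the fixed x, y, z axes, in that order (R = Rz(yaw) Ry(pitch) Rx(roll)).
In Python, from station import r, snapshot, spot_in, cut_out gives the robot as it stands.
- The arm moves only by the tool carry_out, never from a script. Its arguments are lists of equal length, an entry for each row: "gripper": the opening, from 0 (shut) to 1 (fully open); "travel": the shift along the world's x, y, z in cm, a list of three; "twist": the turn about the world's z in rad. In form: {"gripper": [gripper, ...], "travel": [[x, y, z], ...], "twist": [twist, ...]}. A call has 1 to 10 rows; each row is the pose to reach, as a shift and turn from the pose measured when the call began; what a row does not reach only later rows make up. A row lasts 1/10 s, in which the tool goes at most 50 mm and 8.59 degrees, less where a joint would pass 70% of its speed; a pose out of reach is approached as far as the arm can. A call with a gripper value outside its range is refused whole. The fingers move at their own pace and stop on an object; "squeeze" is the grip in N (left out, the last holds). Time passes only in rows, so rows that repeat a pose let the fingers close. It gives the time, the measured TCP pose, the force and the opening at its end, in the units of the state.
- r.observe(): the state, without advancing time (a new reading comes with each control period).
- snapshot(name): name is "scene" or "side" or "wrist"; returns a dict with "image" (400x640x3 uint8, red, green, blue), "intrinsics" (3x3 intrinsics, pixels), "pose" (4x4, takes a point from camera to world coordinates); the wrist camera has in their place "T_tool_cam" (4x4, takes a point from camera to tool coordinates, whose origin is the TCP and whose axes are the tool frame's). Camera axes: x right, y down, z forward; pixel columns grow to the right and rows downward; lengths in mm; the calibration is good to about 2 mm. The wrist camera is an equidistant fisheye: a pixel r from the principal point sees the ray r / f radians off the axis. A picture is of the moment at which its call begins: read the wrist's pose just before it. There is no depth.
- r.job_done(): hands the job in, once; it reports no verdict.
Trained networks look in a picture, given as the dict that the camera call returned (one of the last four; its "shot" number tells which), for a name from the list of things; names that differ only in an ending like _2 or _b are one class to them, and where a whole thing is asked for, a point or a joint stands for the part that bears it (a point fixed in the world has none). Each returns a list of dicts, best first, with "conf" (0 to 1); they miss things now and then, are a little off and sometimes report something else, mostly with a low value. They report only what shows in the picture. A call takes as long as a camera call. They do not tell look-alikes from the thing itself.
- spot_in(picture, thing): "location" ([x, y, z] in mm, in world coordinates, good to about 4 mm: the middle of the surface that is visible of it).
- cut_out(picture, thing): "pixels" (400x640 bool, what is visible of it).
The state is a dict: "clock": time; "joint_pos": joint angles; "qvel": joint speeds; "joint_efforts": joint torques, N m; "ee_pos": TCP position; "tool_rot": TCP orientation; "force": force on the tool from outside, world axes, zero at the start; "moment": the same for the moment, N m; "gripper_width": opening from 0.0 (shut) to 1.0 (fully open).
Only numpy, scipy, OpenCV 4.12 (cv2) and the standard library are available. Lean on these libraries where they do the work, as an engineer would, in place of code of your own. Each camera call takes 0.05 s, during which the arm holds its last target. There are 200 camera calls.

TASK

Open the pump module that has two wing screws on its cover: turn both wing screws anticlockwise as far as they go, one after the other, with the cover still in its place. Then lift the cover off by its handle and lay it flat, handle up, in the middle of the dark rubber mat and square with it (either way round), without dropping it.

Things in the scene. Friction and masses are not known exactly. Their poses are not given: they have to be found in the camera images.
- cover: Loose aluminium plate 100 (x) x 200 (y) x 5 mm, 0.3 kg, on a white fixed housing 120 x 220 x 50 mm. Origin: centre of its underside, 50 mm above the table; z up. Black bridge handle over the centre: bar 60 mm along x, 12 mm thick (y), 34 to 48 mm above the origin. Slots at x 0, y +80 and -80 mm, 46 (x) x 22 (y) mm, let the housing's wing screws through. Not the lid with four round knobs.
- screw_left (a joint): Angle (rad) of the wing screw in the slot at the seated cover's y = +80 mm. Steel wing: upright bar 34 mm long, 11 thick, 8 to 42 mm above the seated cover's origin; it does not rise. 0: along the cover's y, across the slot, holding the cover. Grows anticlockwise from above. 1.57, end stop: along x, in line with the slot, cover free. Starts at 0.1 to 0.4; friction 0.06 N m; stays put.
- screw_right (a joint): The same for the identical wing screw, in the slot at the seated cover's y = -80 mm.
- mat: Dark rubber mat fixed flat on the table, 170 (x) x 270 (y) x 4 mm, empty. Origin: centre of its underside, at table height; its top is 4 mm higher; z up.
Things that resemble listed ones, but are neither listed nor needed, are in the scene too. Leave any green or orange look-alike of the cover alone.

How it is judged:
By the outcome, as a careful person would: the job done as asked, in the order asked, and still so for the second after the job is handed in, with the robot touching nothing.
It also fails if it takes over 67 s, if anything falls off the work surface, if the arm or the gripper's body presses on something with over 40 N, if the wrist force passes 120 N, or if a joint passes its speed limit or range.

## Working session

There is one attempt and no reset: what is moved stays moved. The work goes in short steps, Python scripts to look and compute and a tool call to move; the robot and the scene stay as the last step left them, time stands still between calls to the robot, and variables do not carry over. Pictures are saved under pics/ and viewed, about 8 in all and at most 12, crops included, and the job is handed in when it is done.

Besides the shell and the picture viewer there is one more tool, called as name(argument=value, ...), one argument or row to a line, values as JSON. carry_out: Moves the arm, as the interface text tells. Its arguments: {"type":"object","properties":{"gripper":{"type":"array","items":{"type":"number"}},"travel":{"type":"array","items":{"type":"array","items":{"type":"number"}}},"twist":{"type":"array","items":{"type":"number"}},"squeeze":{"type":"number"}},"required":["gripper","travel","twist"]}

```bash
mkdir -p pics; ls
python3 - <<'E'
from station import r,snapshot,spot_in,cut_out
import cv2
for n in ["scene","side"]:
    p=snapshot(n); cv2.imwrite(f"pics/{n}0.png",p["image"][:,:,::-1])
    print(n,p["intrinsics"].tolist(),p["pose"].round(3).tolist())
    for t in ["cover","screw_left","mat"]:
        print(t,[(d["conf"],[round(float(v)) for v in d["location"]]) for d in spot_in(p,t)])
print(r.observe())
E
```

```text
pics
scene [[430.1106513235423, 0.0, 315.5322812093957], [0.0, 430.1106513235423, 195.8504748276451], [0.0, 0.0, 1.0]] [[-0.182, 0.832, -0.524, 1060.354], [0.983, 0.147, -0.108, 46.96], [-0.012, -0.535, -0.845, 1081.157], [0.0, 0.0, 0.0, 1.0]]
cover [(0.93, [500, -199, 57]), (0.87, [278, -236, 8]), (0.68, [502, -456, 6])]
screw_left []
mat [(0.69, [468, 268, 5])]
side [[513.4869284847225, 0.0, 312.21022867288445], [0.0, 513.4869284847225, 205.87520853651984], [0.0, 0.0, 1.0]] [[0.775, -0.435, 0.458, -132.855], [-0.632, -0.522, 0.573, -727.023], [-0.01, -0.734, -0.679, 870.34], [0.0, 0.0, 0.0, 1.0]]
cover [(0.98, [480, -206, 52]), (0.73, [492, -477, 6]), (0.65, [259, -236, 6])]
screw_left [(0.74, [475, -125, 77]), (0.27, [461, 256, 10])]
mat [(0.95, [460, 253, 9])]
{'clock': 0.4, 'joint_pos': array([-2.39988944e-03,  3.53071399e-01,  1.63350093e+00,  1.39389661e-05,
        1.15520854e+00, -2.38653099e-03]), 'qvel': array([ 0.00170007, -0.00041439,  0.00088457,  0.00071627, -0.00052151,
       -0.00078587]), 'joint_efforts': array([ 6.99545999e-04, -6.04558396e+01, -3.42006862e+01, -3.51365793e-05,
        3.87797219e-03,  1.05386505e-05]), 'ee_pos': array([6.24948431e+02, 3.63875499e-03, 3.03793093e+02]), 'tool_rot': array([-1.64082843,  1.57060768,  3.07154156]), 'force': array([-0.23944628,  0.01030973,  0.7546263 ]), 'moment': array([ 0.04852415, -0.04313172, -0.01475564]), 'gripper_width': 1.0013089034339355}
```

```bash
python3 -c "
import cv2,numpy as np
a=cv2.imread('pics/scene0.png');b=cv2.imread('pics/side0.png')
cv2.imwrite('pics/both.png',cv2.resize(np.vstack([a,b]),(480,600),interpolation=cv2.INTER_AREA))"
```

```text
(no output)
```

View pics/scene0.png

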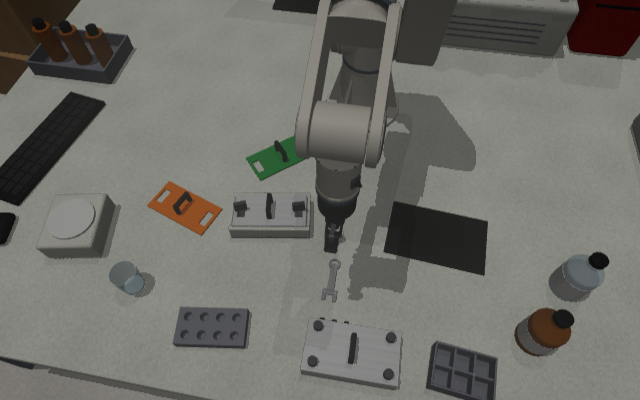

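View pics/side0.png

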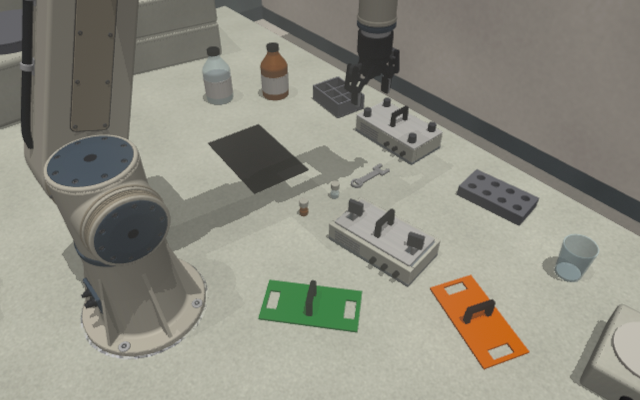

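Candidates for the cover: two-wing-screw cover at scene (270,210) / side (385,235); green plate (280,152), orange plate (185,205), four-knob lid (352,350). By its two wing screws on a white housing I choose the one at (270,210). The empty dark mat is at scene (437,237). I'll move above the cover for a close look.

carry_out(
  gripper=[1, 1, 1, 1, 1, 1, 1, 1],
  travel=[
    [-2.5, -4, 0],
    [-5, -8, 0],
    [-8, -12, 0],
    [-11, -16, 0],
    [-13.5, -20, 0],
    [-13.5, -20, 0],
    [-13.5, -20, 0],
    [-13.5, -20, 0],
  ],
  twist=[0, 0, 0, 0, 0, 0, 0, 0],
)

```text
clock: 1.2
ee_pos: [490.5, -199.5, 303.9]
tool_rot: [2.221, 1.57, 0.65]
force: [0.7, -0.2, 0.3]
gripper_width: 0.999
```

```bash
cat > h.py <<'E'
from station import r,snapshot,spot_in,cut_out
import cv2,numpy as np
from scipy.spatial.transform import Rotation as R
def wrist():
    s=r.observe(); p=snapshot("wrist")
    T=np.eye(4);T[:3,:3]=R.from_euler("xyz",s["tool_rot"]).as_matrix();T[:3,3]=s["ee_pos"]
    p["W"]=T@p["T_tool_cam"]; p["T"]=T
    return p
def ray(p,uv):
    K=p["intrinsics"]; d=(np.asarray(uv,float)-K[:2,2])/[K[0,0],K[1,1]]
    if "W" in p:
        t=np.linalg.norm(d,axis=-1,keepdims=True); v=np.concatenate([d/np.maximum(t,1e-9)*np.sin(t),np.cos(t)],-1); W=p["W"]
    else: v=np.concatenate([d,np.ones(d.shape[:-1]+(1,))],-1); W=p["pose"]
    return W[:3,3],v@W[:3,:3].T
def at(p,uv,z):
    o,v=ray(p,uv); return o+v*((z-o[2])/v[...,2:3])
def proj(p,X):
    W=p.get("W",p.get("pose")); c=(np.asarray(X,float)-W[:3,3])@W[:3,:3]; K=p["intrinsics"]
    if "W" in p:
        q=np.linalg.norm(c[...,:2],axis=-1,keepdims=True); d=c[...,:2]/np.maximum(q,1e-9)*np.arctan2(q,c[...,2:])
    else: d=c[...,:2]/c[...,2:]
    return d*[K[0,0],K[1,1]]+K[:2,2]
def topdown(p,cx,cy,hx,hy,z,s=2):
    # rectified: rows = -x world (ahead up), cols = -y world (left is +y); s px/mm
    xs=cx+hx-np.arange(int(2*hx*s))/s; ys=cy+hy-np.arange(int(2*hy*s))/s
    X=np.stack(np.broadcast_arrays(xs[:,None],ys[None,:],z),-1)
    m=proj(p,X).astype(np.float32); return cv2.remap(p["image"],m[...,0],m[...,1],cv2.INTER_LINEAR)
E
python3 - <<'E'
from h import *
p=wrist(); print(p["intrinsics"].tolist(),p["T_tool_cam"].round(3).tolist(),p["T"].round(3).tolist())
for t in ["cover","screw_left","mat"]:
    print(t,[(d["conf"],[round(float(v)) for v in d["location"]]) for d in spot_in(p,t)])
cv2.imwrite("pics/w1.png",p["image"][:,:,::-1])
cv2.imwrite("pics/td1.png",topdown(p,490,-203,100,170,55)[:,:,::-1])
E
```

```text
[[309.70691628693146, 0.0, 318.8241500862608], [0.0, 309.70691628693146, 199.83706195088584], [0.0, 0.0, 1.0]] [[0.0, -0.277, 0.961, -69.879], [1.0, 0.001, -0.0, -0.514], [-0.001, 0.961, 0.277, -70.653], [0.0, 0.0, 0.0, 1.0]] [[0.0, 1.0, 0.0, 490.472], [0.0, 0.0, -1.0, -199.543], [-1.0, 0.0, -0.0, 303.879], [0.0, 0.0, 0.0, 1.0]]
cover [(0.92, [507, -408, 4]), (0.82, [268, -223, 6]), (0.74, [490, -192, 54])]
screw_left [(0.57, [475, -119, 93]), (0.25, [488, -191, 52])]
mat []
```

View pics/td1.png

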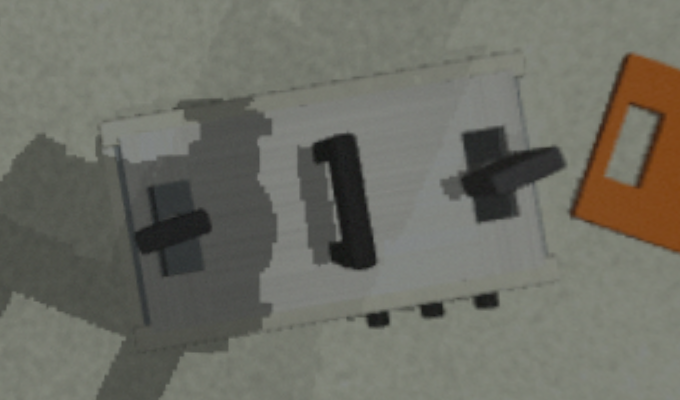

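Top-down crop confirms choice: silver plate, two upright wings at (175,230) and (520,170), handle (350,200). Slots give the centre ≈ (489.5,-199.5), yaw ≈ 0.17. I'll refine by an edge fit and measure the mat.

```bash
cat >> h.py <<'E'
def P(pose,pts):
    x,y,a=pose; pts=np.asarray(pts,float); c,s=np.cos(a),np.sin(a)
    return np.stack([x+c*pts[:,0]-s*pts[:,1],y+s*pts[:,0]+c*pts[:,1],pts[:,2]],-1)
def box(w,h,z,cx=0,cy=0,n=60):
    c=np.array([[-w,-h],[w,-h],[w,h],[-w,h],[-w,-h]])/2+[cx,cy]
    t=np.linspace(0,1,n)[:,None]
    q=np.concatenate([a+(b-a)*t for a,b in zip(c[:-1],c[1:])]); return np.c_[q,np.full(len(q),z)]
def wing(a,cy,z,dz=0):
    return P((0,cy,a),box(11,34,z))
E
python3 - <<'E'
from h import *
from scipy.optimize import minimize
from scipy.ndimage import map_coordinates,gaussian_filter
p=wrist()
def fit(p,pts,x0,sc=(8,8,.06)):
    g=p["image"].astype(float).mean(-1); x=np.array(x0,float)
    for sig in (2.5,1.2,.8):
        gs=gaussian_filter(g,sig); G=np.hypot(*np.gradient(gs)); G=G/(G+4)
        f=lambda q:-map_coordinates(G,proj(p,pts(q))[:,::-1].T,order=1).mean()
        sim=np.vstack([x]+[x+np.eye(len(x))[i]*sc[i]*sig/2.5 for i in range(len(x))])
        o=minimize(f,x,method="Nelder-Mead",options=dict(initial_simplex=sim)); x=o.x
    return x,o.fun
plate=np.vstack([box(100,200,55),box(46,22,55,0,80),box(46,22,55,0,-80)])
x,f=fit(p,lambda q:P(q,plate),[489.5,-199.5,.17]); print("plate",x.round(3),f)
H=box(60,12,98); print("handle",*fit(p,lambda q:P(q,H),x))
hs=box(120,220,50); print("housing",*fit(p,lambda q:P(q,hs),x))
sc=snapshot("scene")
print("plate sc",*fit(sc,lambda q:P(q,plate),x)); 
th=[]
for cy,t0 in ((80,.12),(-80,.19)):
    w,f=fit(p,lambda q:P(x,wing(q[0],cy,92)),[t0],(.1,)); th.append(w[0]); print("wing",w,f)
m=cut_out(sc,"mat")[0]["pixels"]
cs=max(cv2.findContours(m.astype(np.uint8),0,1)[0],key=len)[:,0]
q=at(sc,cs,4)[:,:2].astype(np.float32); R0=cv2.minAreaRect(q); print(R0)
x0=[R0[0][0],R0[0][1],np.radians(R0[2])]
if R0[1][0]>R0[1][1]: x0[2]-=np.pi/2
mb=box(170,270,4); M,f=fit(sc,lambda q:P(q,mb),x0); print("mat",M,f)
td=topdown(p,490,-203,100,170,55).copy()
img=p["image"].copy()
for pts in (P(x,plate),P(x,H),P(x,wing(th[0],80,92)),P(x,wing(th[1],-80,92))):
    for u,v in proj(p,pts): img[int(round(v)),int(round(u))]=(255,0,0)
u=proj(p,[[490,-203,55]])[0].astype(int); print(u)
c=img[max(u[1]-110,0):u[1]+110,max(u[0]-180,0):u[0]+180]
cv2.imwrite("pics/ov1.png",cv2.resize(c,None,fx=2,fy=2,interpolation=0)[:,:,::-1])
E
```

```text
plate [ 4.89364e+02 -1.99083e+02  1.70000e-01] -0.6144921169118507
handle [ 4.89354557e+02 -1.97673457e+02  1.86682676e-01] -0.8094775792618629
housing [ 4.86666995e+02 -1.83275496e+02  1.84810074e-01] -0.4260203707745942
plate sc [ 4.86704538e+02 -2.02482404e+02  1.64474839e-01] -0.6556382716493692
wing [0.16879297] -0.709675147255178
wing [0.27380078] -0.6772556296087511
((462.83819580078125, 264.5602111816406), (268.8236999511719, 172.3017578125), 84.24873352050781)
mat [ 4.63438228e+02  2.65156988e+02 -7.91730373e-02] -0.8906234806510305
[318 184]
```

View pics/ov1.png

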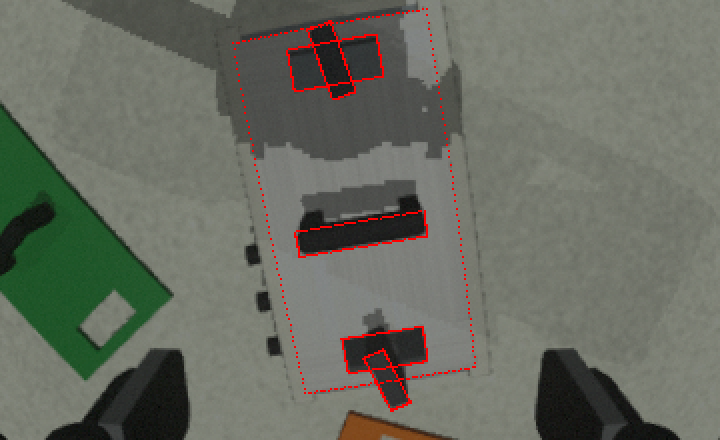

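The overlay sits well on plate, slots, handle and wings (left ≈ 0.17, right ≈ 0.27 rad relative to the cover). Going to the left screw at (476,-120).

carry_out(
  gripper=[0.5, 0.5, 0.5, 0.5, 0.5, 0.5, 0.5, 0.5, 0.5, 0.5],
  travel=[
    [-0.5, 2.5, -2],
    [-1, 5, -5],
    [-1.45, 7.9, -8],
    [-1.45, 7.9, -10.5],
    [-1.45, 7.9, -13],
    [-1.45, 7.9, -15],
    [-1.45, 7.9, -16.2],
    [-1.45, 7.9, -16.7],
    [-1.45, 7.9, -16.7],
    [-1.45, 7.9, -16.7],
  ],
  twist=[0.12, 0.24, 0.34, 0.34, 0.34, 0.34, 0.34, 0.34, 0.34, 0.34],
)

```text
clock: 2.55
ee_pos: [476.3, -120.6, 137.3]
tool_rot: [0.804, 1.57, -0.425]
force: [-0.1, -0.2, 0.4]
gripper_width: 0.5
```

carry_out(
  gripper=[0.3, 0.2, 0.1, 0, 0, 0, 0, 0, 0],
  travel=[
    [0, 0, 0],
    [0, 0, 0],
    [0, 0, 0],
    [0, 0, 0],
    [0, 0, 0],
    [0, 0, 0],
    [0, 0, 0],
    [0, 0, 0],
    [0, 0, 0],
  ],
  twist=[0, 0, 0, 0, 0, 0, 0, 0, 0],
  squeeze=30,
)

```text
clock: 3.45
ee_pos: [476.6, -120.8, 138.1]
tool_rot: [0.801, 1.569, -0.428]
force: [-2.1, 0.1, 6.1]
gripper_width: 0.126
```

Run:
```python
from h import *
s=r.observe(); print(s)
p=wrist(); cv2.imwrite("pics/w2.png",p["image"][:,:,::-1])
```

```text
{'clock': 3.45, 'joint_pos': array([-2.51059357e-01,  3.83838464e-01,  2.04629714e+00, -4.57554710e-04,
        7.09791869e-01, -5.91904299e-01]), 'qvel': array([ 0.00061366, -0.00114441,  0.0003385 ,  0.00047677, -0.00104859,
       -0.00077569]), 'joint_efforts': array([ 3.46470969e-01, -4.81034410e+01, -2.15523881e+01,  2.22424068e-01,
       -4.40931581e-01,  3.64419515e-02]), 'ee_pos': array([ 476.57180665, -120.76127949,  138.07675146]), 'tool_rot': array([ 0.80136273,  1.56910461, -0.42824185]), 'force': array([-2.05152342,  0.12118231,  6.07130744]), 'moment': array([-0.1024888 ,  0.31461989,  0.08459457]), 'gripper_width': 0.1261563463161302}
```

View pics/w2.png

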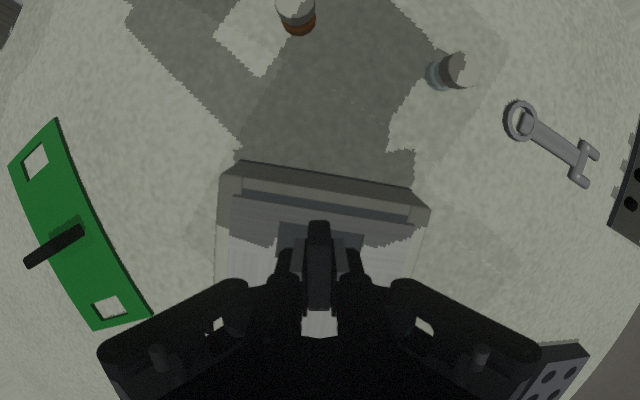

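The wing is held between the pads at (318,265), opening 10.7 mm. Turning anticlockwise.

carry_out(
  gripper=[0, 0, 0, 0, 0, 0, 0, 0, 0, 0],
  travel=[
    [0, 0, 0],
    [0, 0, 0],
    [0, 0, 0],
    [0, 0, 0],
    [0, 0, 0],
    [0, 0, 0],
    [0, 0, 0],
    [0, 0, 0],
    [0, 0, 0],
    [0, 0, 0],
  ],
  twist=[0.1, 0.2, 0.3, 0.4, 0.5, 0.6, 0.7, 0.8, 0.9, 1.0],
)

```text
clock: 4.5
ee_pos: [476.6, -120.8, 138.1]
tool_rot: [0.718, 1.569, 0.492]
force: [1.3, 1.0, -3.3]
gripper_width: 0.118
```

carry_out(
  gripper=[0, 0, 0, 0, 0, 0, 0, 0],
  travel=[
    [0, 0, 0],
    [0, 0, 0],
    [0, 0, 0],
    [0, 0, 0],
    [0, 0, 0],
    [0, 0, 0],
    [0, 0, 0],
    [0, 0, 0],
  ],
  twist=[0.1, 0.2, 0.3, 0.4, 0.45, 0.5, 0.52, 0.52],
)

```text
clock: 5.3
ee_pos: [476.6, -120.8, 138.3]
tool_rot: [0.741, 1.568, 1.032]
force: [0.9, -0.3, 0.4]
gripper_width: 0.124
```

Run:
```python
from h import *
s=r.observe(); print(s["force"],s["moment"],s["gripper_width"],s["ee_pos"])
t=R.from_euler("xyz",s["tool_rot"]).as_matrix()[:,1]; print("yaw",np.arctan2(t[1],t[0]), s["joint_pos"])
```

```text
[ 0.89146634 -0.32001273  0.38821678] [-0.08375519  0.01968572 -2.32167199] 0.12366440270790671 [ 476.64411588 -120.76212926  138.30573526]
yaw 1.8617112050230515 [-0.25267622  0.38379582  2.04555291  0.00414848  0.71145229 -2.11752649]
```

Reaction moment of −2.3 N m means the end stop is reached. Release, rise.

carry_out(
  gripper=[0.3, 0.5, 0.5, 0.5, 0.5, 0.5, 0.5, 0.5, 0.5, 0.5],
  travel=[
    [0, 0, 0],
    [0, 0, 0],
    [0, 0, 0],
    [0, 0, 2],
    [0, 0, 5],
    [0, 0, 8],
    [0.6, -4, 11],
    [1.2, -8, 14],
    [1.6, -12, 16],
    [1.6, -12, 16],
  ],
  twist=[0, 0, 0, 0, 0, -0.1, -0.25, -0.4, -0.55, -0.7],
)

```text
clock: 6.3
ee_pos: [494.6, -245.3, 302.0]
tool_rot: [-0.013, 1.561, -0.43]
force: [0.9, 0.6, -0.2]
gripper_width: 0.497
```

carry_out(
  gripper=[0.5, 0.5, 0.5, 0.5, 0.5, 0.5, 0.5],
  travel=[
    [0, 0, 0],
    [0, 0, 0],
    [0, 0, 0],
    [0, 0, 0],
    [0, 0, 0],
    [0, 0, 0],
    [0, 0, 0],
  ],
  twist=[-0.15, -0.3, -0.45, -0.6, -0.7, -0.72, -0.72],
)

```text
clock: 7.0
ee_pos: [494.5, -245.3, 302.0]
tool_rot: [-0.029, 1.561, -1.163]
force: [0.5, -0.3, -0.3]
gripper_width: 0.5
```

Run:
```python
from h import *
s=r.observe()
t=R.from_euler("xyz",s["tool_rot"]).as_matrix()[:,1]; print("yaw",np.arctan2(t[1],t[0]),s["ee_pos"])
p=wrist(); x=(489.4,-199.1,.17); img=p["image"].copy()
for pts in (box(100,200,55),box(60,12,98),wing(1.57,80,92),wing(.27,-80,92)):
    for u,v in proj(p,P(x,pts)): img[int(round(v))%400,int(round(u))%640]=(255,0,0)
cv2.imwrite("pics/w3.png",img[:,:,::-1])
```

```text
yaw 0.43656402576345094 [ 494.5414759  -245.29782477  301.95176872]
```

View pics/w3.png

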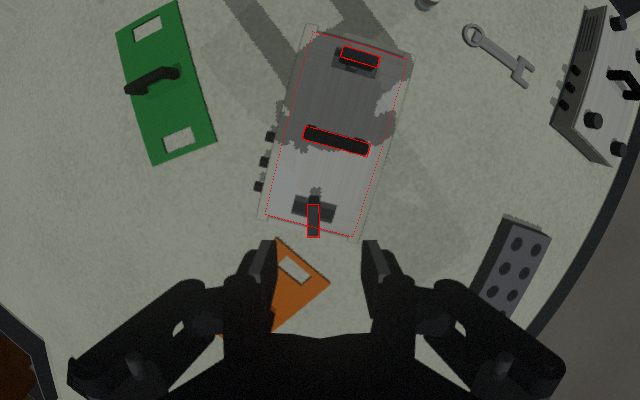

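The overlay matches: left wing (360,57) is now in line with its slot, and the right wing (313,215) is as measured. On to the right screw.

carry_out(
  gripper=[0.5, 0.5, 0.5, 0.5, 0.5, 0.5, 0.5, 0.5, 0.5],
  travel=[
    [0.4, -1.6, -3],
    [0.85, -3.25, -6],
    [0.85, -3.25, -9],
    [0.85, -3.25, -12],
    [0.85, -3.25, -14.5],
    [0.85, -3.25, -16],
    [0.85, -3.25, -16.4],
    [0.85, -3.25, -16.4],
    [0.85, -3.25, -16.4],
  ],
  twist=[0, 0, 0, 0, 0, 0, 0, 0, 0],
)

```text
clock: 7.95
ee_pos: [503.7, -278.2, 139.1]
tool_rot: [0.068, 1.56, -1.065]
force: [0.6, 0.2, -0.0]
gripper_width: 0.499
```

carry_out(
  gripper=[0.3, 0.2, 0.1, 0, 0, 0, 0, 0, 0],
  travel=[
    [0, 0, 0],
    [0, 0, 0],
    [0, 0, 0],
    [0, 0, 0],
    [0, 0, 0],
    [0, 0, 0],
    [0, 0, 0],
    [0, 0, 0],
    [0, 0, 0],
  ],
  twist=[0, 0, 0, 0, 0, 0, 0, 0, 0],
  squeeze=30,
)

```text
clock: 8.85
ee_pos: [503.8, -278.7, 140.1]
tool_rot: [0.056, 1.558, -1.077]
force: [-3.9, -1.8, 7.3]
gripper_width: 0.122
```

carry_out(
  gripper=[0, 0, 0, 0, 0, 0, 0, 0, 0, 0],
  travel=[
    [0, 0, 0],
    [0, 0, 0],
    [0, 0, 0],
    [0, 0, 0],
    [0, 0, 0],
    [0, 0, 0],
    [0, 0, 0],
    [0, 0, 0],
    [0, 0, 0],
    [0, 0, 0],
  ],
  twist=[0.1, 0.2, 0.3, 0.4, 0.5, 0.6, 0.7, 0.8, 0.9, 1.0],
)

```text
clock: 9.85
ee_pos: [503.8, -278.5, 140.2]
tool_rot: [0.075, 1.558, -0.054]
force: [1.7, 1.2, -2.9]
gripper_width: 0.123
```

carry_out(
  gripper=[0, 0, 0, 0, 0, 0, 0],
  travel=[
    [0, 0, 0],
    [0, 0, 0],
    [0, 0, 0],
    [0, 0, 0],
    [0, 0, 0],
    [0, 0, 0],
    [0, 0, 0],
  ],
  twist=[0.1, 0.2, 0.28, 0.34, 0.38, 0.4, 0.4],
)

```text
clock: 10.55
ee_pos: [503.9, -278.5, 140.3]
tool_rot: [0.106, 1.558, 0.375]
force: [0.7, 0.5, -1.0]
gripper_width: 0.122
```

Run:
```python
from h import *
s=r.observe(); print(s["force"],s["moment"],s["gripper_width"],s["ee_pos"])
t=R.from_euler("xyz",s["tool_rot"]).as_matrix(); print("yaw",np.arctan2(t[1,1],t[0,1]), s["joint_pos"],t[:,0])
```

```text
[ 0.68940237  0.51122715 -1.01747833] [ 0.0182859  -0.02335502 -1.91255211] 0.12249174447695194 [ 503.85123219 -278.47030919  140.34346879]
yaw 1.8395133590070367 [-0.51233821  0.47835541  1.8682409   0.01454481  0.78666126 -2.36207118] [ 0.01235842  0.00486353 -0.9999118 ]
```

carry_out(
  gripper=[0.3, 0.5, 0.5, 0.5, 0.5, 0.5, 0.5, 0.5, 0.5, 0.5],
  travel=[
    [0, 0, 0],
    [0, 0, 0],
    [0, 0, 0],
    [0, 0, 2],
    [0, 0, 5],
    [0, 0, 8],
    [-0.5, 3, 11],
    [-1, 6, 14],
    [-1.4, 7.9, 16],
    [-1.4, 7.9, 16],
  ],
  twist=[0, 0, 0, 0, 0, -0.05, -0.1, -0.1, -0.1, -0.1],
)

```text
clock: 11.55
ee_pos: [490.5, -198.1, 303.3]
tool_rot: [-0.053, 1.554, 0.118]
force: [1.4, -0.2, -0.3]
gripper_width: 0.5
```

Run:
```python
from h import *
s=r.observe()
t=R.from_euler("xyz",s["tool_rot"]).as_matrix(); print("yaw",np.arctan2(t[1,1],t[0,1]),s["ee_pos"],t[:,0])
p=wrist(); x=(489.9,-199.4,.17); img=p["image"].copy()
for pts in (box(100,200,55),box(60,12,98),wing(1.57,80,92),wing(1.57,-80,92)):
    for u,v in proj(p,P(x,pts)): img[int(round(v))%400,int(round(u))%640]=(255,0,0)
cv2.imwrite("pics/w4.png",img[:,:,::-1])
```

```text
yaw 1.7417095096252326 [ 490.46273274 -198.14747647  303.34274365] [ 0.01693621  0.00201147 -0.99985455]
```

View pics/w4.png

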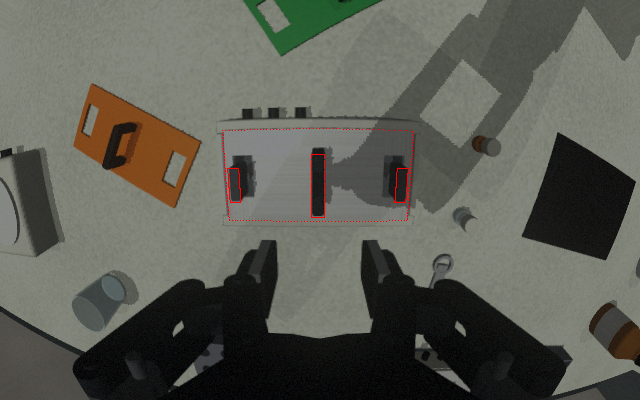

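Run:
```python
from h import *
p=wrist(); x=(489.9,-199.4,.17); img=p["image"].copy()
c=img[110:240,205:430]; c2=cv2.resize(c,None,fx=3.5,fy=3.5,interpolation=cv2.INTER_CUBIC)
for pts in (box(100,200,55),box(46,22,55,0,80),box(46,22,55,0,-80),box(60,12,98),wing(1.57,80,92),wing(1.57,-80,92)):
    for u,v in proj(p,P(x,pts)): cv2.circle(c2,(int((u-205+.5)*3.5),int((v-110+.5)*3.5)),0,(255,0,0),-1)
cv2.imwrite("pics/w5.png",c2[:,:,::-1])
```

```text
(no output)
```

View pics/w5.png

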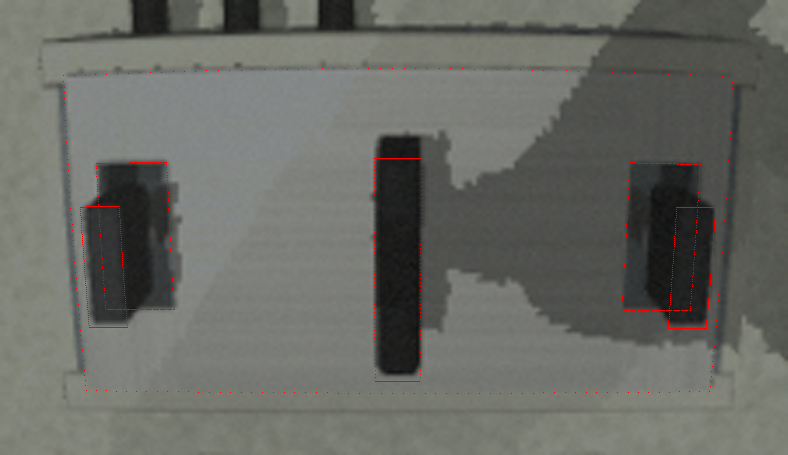

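Plate and slot outlines fit to ~1 mm; both wings (115,265) and (690,265) lie along their slots, and the cover is in place. Now grasp the handle.

carry_out(
  gripper=[0.5, 0.5, 0.5, 0.5, 0.5, 0.5, 0.5, 0.5, 0.5],
  travel=[
    [-0.1, -0.1, -3],
    [-0.1, -0.1, -6],
    [-0.1, -0.1, -9],
    [-0.1, -0.1, -12],
    [-0.1, -0.1, -14],
    [-0.1, -0.1, -15.5],
    [-0.1, -0.1, -16],
    [-0.1, -0.1, -16],
    [-0.1, -0.1, -16],
  ],
  twist=[0, 0, 0, 0, 0, 0, 0, 0, 0],
)

```text
clock: 12.55
ee_pos: [489.1, -200.9, 140.6]
tool_rot: [0.017, 1.557, 0.186]
force: [0.1, 1.1, 0.3]
gripper_width: 0.498
```

carry_out(
  gripper=[0.3, 0.2, 0.1, 0, 0, 0, 0, 0, 0],
  travel=[
    [0, 0, 0],
    [0, 0, 0],
    [0, 0, 0],
    [0, 0, 0],
    [0, 0, 0],
    [0, 0, 0],
    [0, 0, 0],
    [0, 0, 0],
    [0, 0, 0],
  ],
  twist=[0, 0, 0, 0, 0, 0, 0, 0, 0],
  squeeze=50,
)

```text
clock: 13.45
ee_pos: [489.5, -201.0, 141.4]
tool_rot: [-0.027, 1.556, 0.142]
force: [-1.5, 0.8, 7.3]
gripper_width: 0.128
```

carry_out(
  gripper=[0, 0, 0, 0, 0],
  travel=[
    [0, 0, 0.3],
    [0, 0, 0.8],
    [0, 0, 1.4],
    [0, 0, 2],
    [0, 0, 2],
  ],
  twist=[0, 0, 0, 0, 0],
)

```text
clock: 13.95
ee_pos: [489.9, -201.2, 162.4]
tool_rot: [-0.075, 1.555, 0.095]
force: [0.7, 1.3, -3.5]
gripper_width: 0.131
```

carry_out(
  gripper=[0, 0, 0, 0, 0, 0, 0, 0, 0, 0],
  travel=[
    [0, 0, 1],
    [0, 0, 2.5],
    [0, 0, 4],
    [0, 0, 6],
    [0, 0, 8],
    [0, 0, 10],
    [0, 0, 12],
    [0, 2, 14],
    [0, 4, 15],
    [0, 6, 15],
  ],
  twist=[0, 0, 0, 0, 0, 0, 0, 0, 0, 0],
)

```text
clock: 14.95
ee_pos: [490.4, -140.8, 314.7]
tool_rot: [-0.131, 1.552, 0.038]
force: [0.3, 0.4, -3.9]
gripper_width: 0.126
```

carry_out(
  gripper=[0, 0, 0, 0, 0, 0, 0, 0, 0, 0],
  travel=[
    [0, 3, 0],
    [0, 6, 0],
    [0, 9, 0],
    [0, 12, 0],
    [0, 15, 0],
    [0, 18, 0],
    [0, 21, 0],
    [0, 24, 0],
    [0, 26, 0],
    [0, 26, 0],
  ],
  twist=[0, 0, 0, 0, 0, 0, 0, 0, 0, 0],
)

```text
clock: 15.95
ee_pos: [490.2, 121.2, 315.2]
tool_rot: [-0.097, 1.551, 0.075]
force: [0.3, 0.2, -3.7]
gripper_width: 0.129
```

```bash
cat >> h.py <<'E'
from scipy.optimize import minimize
from scipy.ndimage import map_coordinates,gaussian_filter
def fit(p,pts,x0,sc=(8,8,.06)):
    g=p["image"].astype(float).mean(-1); x=np.array(x0,float)
    for sig in (2.5,1.2,.8):
        gs=gaussian_filter(g,sig); G=np.hypot(*np.gradient(gs)); G=G/(G+4)
        f=lambda q:-map_coordinates(G,proj(p,pts(q))[:,::-1].T,order=1).mean()
        sim=np.vstack([x]+[x+np.eye(len(x))[i]*sc[i]*sig/2.5 for i in range(len(x))])
        o=minimize(f,x,method="Nelder-Mead",options=dict(initial_simplex=sim)); x=o.x
    return x,o.fun
E
python3 - <<'E'
from h import *
s=r.observe(); t=R.from_euler("xyz",s["tool_rot"]).as_matrix(); print("yaw",np.arctan2(t[1,1],t[0,1]),s["ee_pos"],t[:,0],s["force"])
mb=box(170,270,4); h=box(120,220,50)
for n in ("side","scene","wrist"):
    p=wrist() if n=="wrist" else snapshot(n)
    print(n,"mat",*fit(p,lambda q:P(q,mb),[463.4,265.2,-.079]),"housing",*fit(p,lambda q:P(q,h),[490,-199.5,.17]))
    cv2.imwrite(f"pics/m_{n}.png",p["image"][:,:,::-1])
E
```

```text
yaw 1.7423996845876446 [490.1757092  121.21271119 315.17104417] [ 0.01955589  0.00147168 -0.99980768] [ 0.26122549  0.2465403  -3.70788   ]
side mat [ 4.61978316e+02  2.62890070e+02 -8.06770172e-02] -0.8904075080591591 housing [ 4.89195448e+02 -2.01696601e+02  1.84871446e-01] -0.6424226327402391
scene mat [ 4.64249373e+02  2.65042810e+02 -7.31234836e-02] -0.8175026735645502 housing [ 4.96981790e+02 -1.89517054e+02  1.74984472e-01] -0.5711905040959785
wrist mat [ 4.62676443e+02  2.66432850e+02 -7.67089245e-02] -0.7127328622892773 housing [ 4.89564957e+02 -1.97918484e+02  1.91845132e-01] -0.5921964963742905
```

View pics/m_wrist.png

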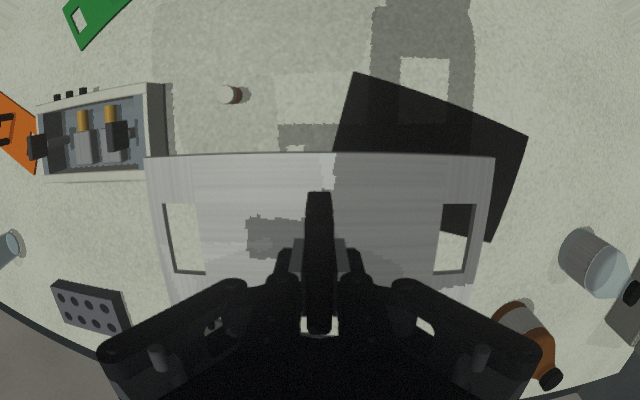

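Cover is held level (plate spanning (145,155)–(495,155)), screws and housing left behind clean; mat views agree on ≈ (463,265), yaw −0.077. Moving above the mat.

carry_out(
  gripper=[0, 0, 0, 0, 0, 0, 0, 0, 0, 0],
  travel=[
    [-0.6, 3, 0],
    [-1.2, 6, 0],
    [-1.8, 9, 0],
    [-2.4, 12, -1],
    [-2.8, 14.4, -4],
    [-2.8, 14.4, -7],
    [-2.8, 14.4, -10],
    [-2.8, 14.4, -13],
    [-2.8, 14.4, -16],
    [-2.8, 14.4, -18],
  ],
  twist=[-0.05, -0.1, -0.15, -0.2, -0.25, -0.25, -0.25, -0.25, -0.25, -0.25],
)

```text
clock: 17.1
ee_pos: [461.9, 261.4, 133.2]
tool_rot: [-0.238, 1.553, -0.32]
force: [-0.2, 0.4, -3.1]
gripper_width: 0.131
```

carry_out(
  gripper=[0, 0],
  travel=[
    [0, 0, -0.5],
    [0, 0, -0.5],
  ],
  twist=[0, 0],
)

```text
clock: 17.3
ee_pos: [461.9, 260.3, 127.6]
tool_rot: [-0.331, 1.554, -0.414]
force: [0.4, 0.3, -2.2]
gripper_width: 0.132
```

Run:
```python
from h import *
s=r.observe(); t=R.from_euler("xyz",s["tool_rot"]).as_matrix(); yaw=np.arctan2(t[1,1],t[0,1])-np.pi/2; g=s["ee_pos"]+54*t[:,0]
print("yaw",yaw,s["ee_pos"],"grasp",g,s["force"])
zt=55+s["ee_pos"][2]-141.4
plate=np.vstack([box(100,200,zt),box(46,22,zt,0,80),box(46,22,zt,0,-80)])
for n in ("side","scene","wrist"):
    p=wrist() if n=="wrist" else snapshot(n)
    print(n,"cover",*fit(p,lambda q:P(q,plate),[g[0],g[1],yaw]),"mat",*fit(p,lambda q:P(q,box(170,270,4)),[463,265,-.077]))
    cv2.imwrite(f"pics/n_{n}.png",p["image"][:,:,::-1])
```

```text
yaw -0.08259848915946622 [461.85770636 260.32308627 127.62261321] grasp [462.68755424 259.95868388  73.63021964] [ 0.35152071  0.31955885 -2.17137309]
side cover [ 4.62906383e+02  2.58628489e+02 -8.39148811e-02] -0.7933392118854284 mat [ 4.62387484e+02  2.63244877e+02 -8.89549333e-02] -0.8191158510055829
scene cover [ 4.62860752e+02  2.59230581e+02 -8.99210952e-02] -0.8291015797929807 mat [ 4.62814268e+02  2.65139255e+02 -7.88263976e-02] -0.7968206284679629
wrist cover [ 4.63599842e+02  2.60906666e+02 -8.04140200e-02] -0.8134296460056899 mat [ 4.62778098e+02  2.67017620e+02 -7.87255664e-02] -0.7219594062524927
```

All three cameras agree the cover must go ≈ +5.5 mm in y, yaw +0.005.

carry_out(
  gripper=[0, 0, 0, 0, 0, 0, 0],
  travel=[
    [0, 0.6, 0],
    [0, 0.6, -0.7],
    [0, 0.6, -1.4],
    [0, 0.6, -2.1],
    [0, 0.6, -2.6],
    [0, 0.6, -2.9],
    [0, 0.6, -2.9],
  ],
  twist=[0.005, 0.005, 0.005, 0.005, 0.005, 0.005, 0.005],
)

```text
clock: 18.15
ee_pos: [462.5, 267.3, 99.7]
tool_rot: [-0.208, 1.552, -0.285]
force: [-0.4, -0.1, -3.2]
gripper_width: 0.128
```

```bash
cat > chk.py <<'E'
from h import *
s=r.observe(); t=R.from_euler("xyz",s["tool_rot"]).as_matrix(); yaw=np.arctan2(t[1,1],t[0,1])-np.pi/2; g=s["ee_pos"]+54*t[:,0]
print("yaw",yaw,s["ee_pos"],"grasp",g,s["force"])
import sys
zt=float(sys.argv[1]) if len(sys.argv)>1 else 55+s["ee_pos"][2]-141.4
plate=np.vstack([box(100,200,zt),box(46,22,zt,0,80),box(46,22,zt,0,-80)])
for n in ("side","scene","wrist"):
    p=wrist() if n=="wrist" else snapshot(n)
    a,fa=fit(p,lambda q:P(q,plate),[463,265,-.077]);b,fb=fit(p,lambda q:P(q,box(170,270,4)),[463,265,-.077])
    print(n,a,fa,b,fb,"diff",(b-a).round(3))
    cv2.imwrite(f"pics/z_{n}.png",p["image"][:,:,::-1])
E
python3 chk.py
```

```text
yaw -0.07698217597811308 [462.5310214  267.25936631  99.71067368] grasp [463.49111889 266.97818952  45.71994158] [-0.44907062 -0.12464829 -3.1524558 ]
side [ 4.63330725e+02  2.64777097e+02 -7.53968841e-02] -0.7860825597359103 [ 4.62198029e+02  2.63281976e+02 -8.49115734e-02] -0.829321868549786 diff [-1.133 -1.495 -0.01 ]
scene [ 4.63347171e+02  2.65777361e+02 -8.17907187e-02] -0.8273047284355713 [ 4.62455283e+02  2.65273046e+02 -7.70813465e-02] -0.8050433856660604 diff [-0.892 -0.504  0.005]
wrist [ 4.63467554e+02  2.67158290e+02 -7.53348720e-02] -0.8503986226587852 [ 4.62809760e+02  2.66850183e+02 -7.97268068e-02] -0.6824018540219075 diff [-0.658 -0.308 -0.004]
```

carry_out(
  gripper=[0, 0, 0, 0, 0],
  travel=[
    [-0.08, -0.07, -0.1],
    [-0.08, -0.07, -0.25],
    [-0.08, -0.07, -0.35],
    [-0.08, -0.07, -0.43],
    [-0.08, -0.07, -0.43],
  ],
  twist=[0, 0, 0, 0, 0],
)

```text
clock: 18.8
ee_pos: [462.1, 266.8, 96.1]
tool_rot: [-0.161, 1.551, -0.238]
force: [-1.0, 0.6, -4.2]
gripper_width: 0.127
```

carry_out(
  gripper=[0, 0, 0],
  travel=[
    [0, 0, -0.06],
    [0, 0, -0.12],
    [0, 0, -0.12],
  ],
  twist=[0, 0, 0],
)

```text
clock: 19.1
ee_pos: [462.3, 266.8, 95.4]
tool_rot: [-0.156, 1.551, -0.233]
force: [-1.8, -2.3, 5.2]
gripper_width: 0.129
```

In contact (+5 N). Release and rise.

carry_out(
  gripper=[0.17, 0.2, 0.3, 0.4, 0.5, 0.5, 0.5],
  travel=[
    [0, 0, 0],
    [0, 0, 0],
    [0, 0, 0],
    [0, 0, 0],
    [0, 0, 0],
    [0, 0, 0],
    [0, 0, 0],
  ],
  twist=[0, 0, 0, 0, 0, 0, 0],
)

```text
clock: 19.8
ee_pos: [462.2, 266.8, 95.4]
tool_rot: [-0.158, 1.551, -0.235]
force: [-0.8, 0.5, 0.3]
gripper_width: 0.503
```

carry_out(
  gripper=[0.5, 0.5, 0.5, 0.5, 0.5, 0.5, 0.5, 0.5, 0.5, 0.5],
  travel=[
    [0, 0, 1],
    [0, 0, 2.5],
    [0, 0, 4],
    [0, 0, 7],
    [0, 0, 10],
    [0, 0, 13],
    [0, 0, 16],
    [0, 0, 19],
    [0, 0, 20],
    [0, 0, 20],
  ],
  twist=[0, 0, 0, 0, 0, 0, 0, 0, 0, 0],
)

```text
clock: 20.8
ee_pos: [462.8, 267.1, 297.3]
tool_rot: [-0.049, 1.549, -0.126]
force: [-0.4, 0.2, 0.3]
gripper_width: 0.5
```

```bash
python3 chk.py 9
```

```text
yaw -0.0770552059741001 [462.7596626  267.08440832 297.28679822] grasp [463.94973619 266.93374395 243.30012371] [-0.43571957  0.24647985  0.33018136]
side [ 4.63473651e+02  2.64150240e+02 -7.91594669e-02] -0.8281582687558315 [ 4.61996550e+02  2.63144399e+02 -8.20457608e-02] -0.885529598115892 diff [-1.477 -1.006 -0.003]
scene [ 4.62917388e+02  2.65336936e+02 -8.11051345e-02] -0.8565935435165606 [ 4.63333475e+02  2.65144237e+02 -7.90091751e-02] -0.8767599631341352 diff [ 0.416 -0.193  0.002]
wrist [ 4.62343350e+02  2.66857314e+02 -7.55559419e-02] -0.8766130878748096 [ 4.62296793e+02  2.66981834e+02 -7.81950816e-02] -0.8733096334436401 diff [-0.047  0.125 -0.003]
```

View pics/z_wrist.png

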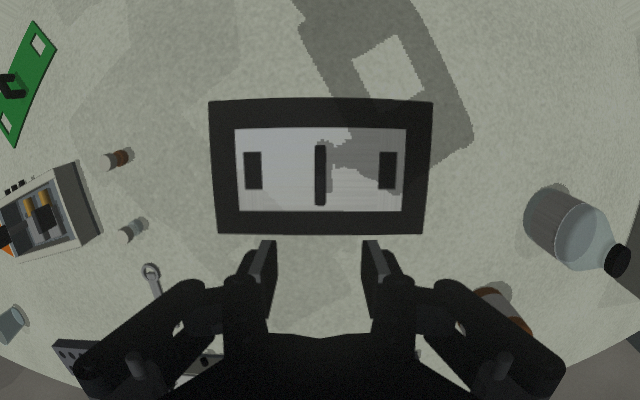

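View pics/z_side.png

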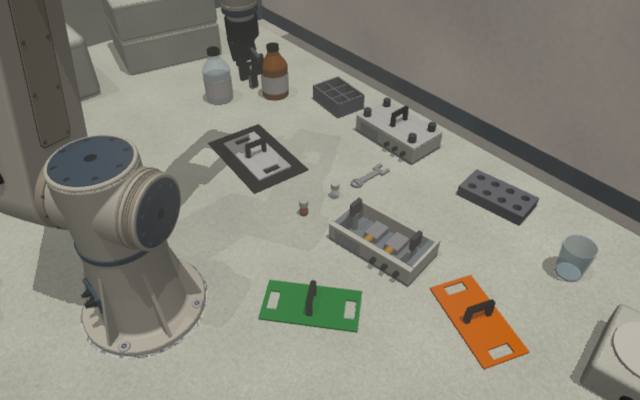

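The cover lies centred and square on the mat, handle up (wrist (320,172), side (257,155)); nothing else moved. Handing in.

```bash
python3 -c "
from station import r
print(r.job_done())"
```

```text
the job is handed in; nothing more can be done
None
```

I turned both wing screws anticlockwise to their end stops, left then right, with the cover still in place. The stop reactions were about 2.3 and 1.9 N m. I then lifted the cover by its handle and laid it handle up on the mat, letting go only once it was in contact, at about 5 N. I handed the job in at about 21 s of the 67 s, with the gripper open and about 20 cm above the cover.

**Last checks:** the wrist and scene cameras put the cover within 0.5 mm of the mat's centre and 0.003 rad of square. The side camera disagreed slightly, at about 1.5 mm in x and 1 mm in y, which is within its calibration. In the last pictures nothing else had moved. No picture was taken after the hand-in.

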